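# Park the race ducks in their own ponds

## Task

The duck race is over: put each of the four ducks that wear a hat into the round dish of its own hat colour, standing upright and flat on the dish's floor inside the rim, facing any way, in any order. Leave the plain all-yellow duck and the tumbler of dice standing where they are.

Things in the scene. Friction and masses are not known exactly. Their poses are not given: they have to be found in the camera images.
- duck_red: Loose yellow plastic duck, 60 g, with red hat and red base, 71 mm tall. Round base disc 48 mm across, 8 mm high; origin at the centre of its underside, z up, x to the beak. Two flat upright wing panels (28 mm long, z 18 to 36 mm) make it 42 mm wide across y: grip there from above. Head 27 mm across, 12 mm ahead of the origin; beak tip 36 mm ahead, tail 34 mm behind.
- duck_blue: Loose yellow plastic duck, 60 g, with blue hat and blue base, 71 mm tall. Round base disc 48 mm across, 8 mm high; origin at the centre of its underside, z up, x to the beak. Two flat upright wing panels (28 mm long, z 18 to 36 mm) make it 42 mm wide across y: grip there from above. Head 27 mm across, 12 mm ahead of the origin; beak tip 36 mm ahead, tail 34 mm behind.
- duck_green: Loose yellow plastic duck, 60 g, with green hat and green base, 71 mm tall. Round base disc 48 mm across, 8 mm high; origin at the centre of its underside, z up, x to the beak. Two flat upright wing panels (28 mm long, z 18 to 36 mm) make it 42 mm wide across y: grip there from above. Head 27 mm across, 12 mm ahead of the origin; beak tip 36 mm ahead, tail 34 mm behind.
- duck_white: Loose yellow plastic duck, 60 g, with white hat and white base, 71 mm tall. Round base disc 48 mm across, 8 mm high; origin at the centre of its underside, z up, x to the beak. Two flat upright wing panels (28 mm long, z 18 to 36 mm) make it 42 mm wide across y: grip there from above. Head 27 mm across, 12 mm ahead of the origin; beak tip 36 mm ahead, tail 34 mm behind.
- pond_red: Red round dish, fixed to the shelf: 84 mm across outside, 72 mm inside, flat floor 3 mm above its origin, plain upright rim whose top is 8 mm above its origin. Origin at the centre of the underside, z up.
- pond_blue: Blue round dish, fixed to the shelf: 84 mm across outside, 72 mm inside, flat floor 3 mm above its origin, plain upright rim whose top is 8 mm above its origin. Origin at the centre of the underside, z up.
- pond_green: Green round dish, fixed to the shelf: 84 mm across outside, 72 mm inside, flat floor 3 mm above its origin, plain upright rim whose top is 8 mm above its origin. Origin at the centre of the underside, z up.
- pond_white: White round dish, fixed to the shelf: 84 mm across outside, 72 mm inside, flat floor 3 mm above its origin, plain upright rim whose top is 8 mm above its origin. Origin at the centre of the underside, z up.
- duck_plain: Bystander: loose all-yellow duck, no hat, 65 mm tall. Round base disc 48 mm across, 8 mm high; origin at the centre of its underside, z up, x to the beak. Two flat upright wing panels (28 mm long, z 18 to 36 mm) make it 42 mm wide across y: grip there from above. Head 27 mm across, 12 mm ahead of the origin; beak tip 36 mm ahead, tail 34 mm behind.
- tumbler: Loose frosted glass tumbler with white dice inside, 85 mm tall, 72 mm across at the rim, 62 mm at the foot; a bystander. Origin at the centre of the underside, z up. All other bystanders stand outside the field of ducks and dishes, none over 100 mm tall.
Things that resemble listed ones, but are neither listed nor needed, are in the scene too. Of the things shaped like the pond_green, the green one is meant. What is shaped like the duck_white but pink is not meant.

How it is judged:
By the outcome, as a careful person would: the job done as asked, in the order asked, and still so for the second after the job is handed in, with the robot touching nothing.
It also fails if it takes over 115 s, if anything falls off the work surface, if the arm or the gripper's body presses on something with over 40 N, if the wrist force passes 120 N, or if a joint passes its speed limit or range.

## Robot

A 7-joint arm with a two-finger parallel gripper is mounted at the origin on the work surface. World frame = base frame: x ahead of the robot, y to its left, z up, the work surface at z = 0. Lengths are in m, angles in rad, forces in N, time in s.
With the tool pointing down it reaches from about 0.4 to 0.9 m from the base axis. Payload 5.6 kg.
Tool frame: the origin (TCP) lies midway between the tips of the shut fingers; the grasp point (between the pads) lies 19 mm behind it (r.hold_point_z is the distance from the TCP to the grasp point, in m); z points along the fingers, y is the line along which they close (so a half turn about z gives the same grasp; the last joint's range is limited). The gripper opens to 92 mm and grips with 3 to 60 N. Pads are 20 mm wide; open, the fingers measure 128 mm over their backs; the gripper's body (75 mm by 189 mm) begins 69 mm behind the grasp point.
Start: joints at [1.075, 0.468, -0.012, 1.603, 0.006, 1.071, -0.056], TCP at [0.284, -0.585, 0.215] pointing down, gripper open.
Joint ranges: [-2.53, 2.53], [-0.31, 2.02], [-1.57, 1.55], [0.28, 2.44], [-1.29, 4.43], [0.15, 1.84], [-2.92, 2.92]. Speed limits (rad/s): [2.57, 2.57, 3.14, 3.14, 3.14, 3.14, 3.14].

## Interface

Orientations are given as a unit quaternion [w, x, y, z].
In Python, from bench import r gives the robot as it stands.
- The arm moves only by the tool send_rows, never from a script. Its argument "series" is a list of rows, each a list of 7 numbers: the turn, a rotation vector about the tool's x, y, z in degrees, then the shift along the tool's x, y, z in m, then the opening, from -1 (shut) to 1 (fully open). In form: [[ax, ay, az, x, y, z, claw], ...]. A call has 1 to 12 rows; each row shifts and turns the commanded pose from where the row before left it, along the tool's axes as they then stand; what a row does not reach is not made up. A row lasts 1/10 s, in which the tool goes at most 50 mm and 8.59 degrees, less where a joint would pass 70% of its speed; a pose out of reach is approached as far as the arm can. A call with a gripper value outside its range is refused whole. The fingers move at their own pace and stop on an object; "grip_force" is the grip in N (left out, the last holds). Time passes only in rows, so rows that do not move let the fingers close. It gives the time, the measured TCP pose, the force, the opening and the grip force at its end, in the units of the state.
- r.observe(): the state, without advancing time (a new reading comes with each control period).
- r.snapshot(name): name is "scene" or "top" or "wrist"; returns a dict with "frame" (420x560x3 uint8, red, green, blue), "K" (3x3 intrinsics, pixels), "D" ([k1, k2, p1, p2, k3] as OpenCV has them; the pictures are not rectified), "camera_from_world" (4x4, takes a point from world to camera coordinates). Camera axes: x right, y down, z forward; pixel columns grow to the right and rows downward; lengths in m; the calibration is good to about 2 mm. A picture is of the moment at which its call begins. There is no depth.
- r.close_job(): hands the job in; it is judged then, once.
The state is a dict: "time": time; "q": joint angles; "dq": joint speeds; "joint_efforts": joint torques, N m; "eef_pos": TCP position; "tcp_rot": TCP orientation; "wrist_force": force on the tool from outside, world axes, zero at the start; "ft_torque": the same for the moment, N m; "width": finger opening in m; "finger_force": force on a finger pad.
Only numpy, scipy, OpenCV 4.12 (cv2) and the standard library are available. Lean on these libraries where they do the work, as an engineer would, in place of code of your own. Each camera call takes 0.05 s, during which the arm holds its last target. There are 200 camera calls.

## Working session

There is one attempt and no reset: what is moved stays moved. The work goes in short steps, Python scripts to look and compute and a tool call to move; the robot and the scene stay as the last step left them, time stands still between calls to the robot, and variables do not carry over. Pictures are saved under pics/ and viewed, at most 14 in all, crops included, and the job is handed in when it is done.

Besides the shell and the picture viewer there is one more tool, called as name([rows], argument=value, ...), one row to a line, values as JSON. send_rows: Moves the arm, as the interface text tells. Its arguments: {"type":"object","properties":{"series":{"type":"array"},"grip_force":{"type":"number"}},"required":["series"]}

```bash
mkdir -p pics
python3 - <<'E'
from bench import r
import cv2
o=r.observe(); print(o)
for n in("scene","top"):
    s=r.snapshot(n); cv2.imwrite(f"pics/{n}0.png",s["frame"][:,:,::-1]); print(s["K"],s["D"],s["camera_from_world"])
E
```

```text
{'time': 0.0, 'q': array([ 1.07504032,  0.46836532, -0.01158587,  1.60359382,  0.00602235,
        1.071408  , -0.0562858 ]), 'dq': array([ 0.00140267, -0.0020912 ,  0.00062745, -0.0004275 ,  0.00057673,
        0.00044161, -0.00217905]), 'joint_efforts': array([ 9.11202335e-06, -5.20578003e+01, -1.22629688e-02, -2.43748891e+01,
       -5.66873490e-02,  1.73077063e-02,  1.33239123e-04]), 'eef_pos': array([ 0.28401157, -0.58403357,  0.21366039]), 'tcp_rot': array([-8.28243662e-04,  9.74491469e-01,  2.24422859e-01, -2.67474468e-04]), 'wrist_force': array([ 0.50480716, -0.47041274, -0.81490811]), 'ft_torque': array([0.01826423, 0.03793817, 0.01015303]), 'finger_force': 0.0, 'width': 0.09192971452394962}
[[401.27441315   0.         281.55765037]
 [  0.         401.27441315 216.45086105]
 [  0.           0.           1.        ]] [-0.09410504  0.          0.          0.          0.        ] [[-0.57901596  0.81520018  0.01375454  0.27833012]
 [ 0.48078343  0.35501593 -0.80175494 -0.18646256]
 [-0.65847385 -0.45761595 -0.59749463  1.48257013]
 [ 0.          0.          0.          1.        ]]
[[444.9596392    0.         281.02661344]
 [  0.         444.9596392  213.981103  ]
 [  0.           0.           1.        ]] [-0.09057699  0.          0.          0.          0.        ] [[-6.53877747e-04 -9.99998110e-01 -1.83113032e-03  7.47010473e-03]
 [-9.96718588e-01  7.99946801e-04 -8.09408174e-02  4.75367674e-01]
 [ 8.09421292e-02  1.77219622e-03 -9.96717227e-01  9.71741662e-01]
 [ 0.00000000e+00  0.00000000e+00  0.00000000e+00  1.00000000e+00]]
```

View pics/top0.png

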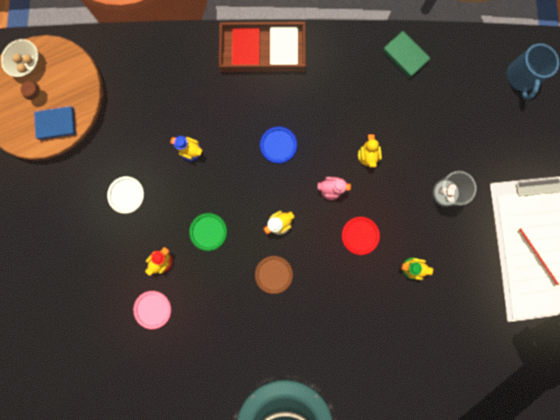

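View pics/scene0.png

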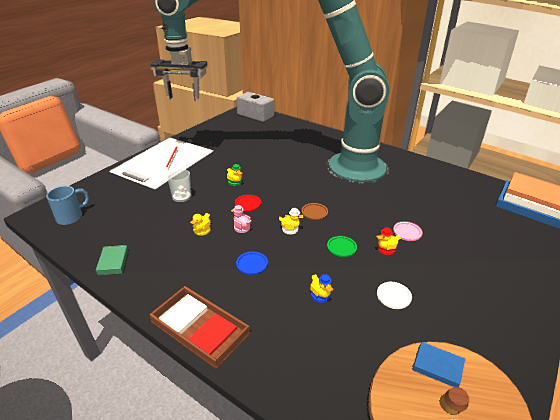

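Top view candidates:
- Red-hat duck (157,262), blue-hat (185,148), green-hat (417,269), white-hat (280,222).
- Decoys: pink duck (333,188) and plain duck (371,152).
- Dishes: blue (279,145), white (125,195), green (208,232), red (361,236).
- Decoy dishes: pink (152,310) and brown (274,275). The red and white squares in the tray and the green block are not dishes.

Next I'll check the choice in one close crop and measure.

```bash
cat > h.py <<'E'
import numpy as np, cv2
from bench import r
def pix2w(s,uv,z):
    n=cv2.undistortPoints(np.array([[uv]],float),s["K"],np.array(s["D"]))[0,0]
    T=s["camera_from_world"];R,t=T[:3,:3],T[:3,3]
    d=R.T@np.array([n[0],n[1],1]);c=-R.T@t
    return (c+d*(z-c[2])/d[2])
def w2pix(s,P):
    T=s["camera_from_world"]
    return cv2.projectPoints(np.array(P,float).reshape(-1,3),cv2.Rodrigues(T[:3,:3])[0],T[:3,3],s["K"],np.array(s["D"]))[0][:,0]
E
python3 - <<'E'
from h import *
s=r.snapshot("top");f=s["frame"]
D=dict(red=(157,262),blue=(185,148),green=(417,269),white=(280,222))
P=dict(red=(361,236),blue=(279,145),green=(208,232),white=(125,195))
tiles=[]
hsv=cv2.cvtColor(f,cv2.COLOR_RGB2HSV)
for k,(u,v) in D.items():
    t=cv2.resize(f[v-24:v+24,u-32:u+32],(400,300),interpolation=cv2.INTER_CUBIC);tiles.append(t)
m=(f.max(2)>70).astype(np.uint8)
n,l,st,ce=cv2.connectedComponentsWithStats(m)
for k,(u,v) in P.items():
    i=l[v,u];print(k,ce[i],st[i],pix2w(s,ce[i],.008).round(4))
sc=r.snapshot("scene")
g=sc["frame"]; n,l,st,ce=cv2.connectedComponentsWithStats((g.max(2)>90).astype(np.uint8))
for k,(u,v) in dict(red=(248,203),blue=(252,262),green=(342,246),white=(394,295)).items():
    i=l[v,u];print(k,ce[i],st[i],pix2w(sc,ce[i],.006).round(4))
cv2.imwrite("pics/crop.png",np.vstack([np.hstack(tiles[:2]),np.hstack(tiles[2:])])[:,:,::-1])
E
```

```text
red [360.34498834 235.3022533 ] [ 341  215   40   41 1287] [ 0.428  -0.1713  0.008 ]
blue [278.09628378 144.27956081] [ 259  125   39   39 1184] [0.6362 0.0137 0.008 ]
green [207.63946711 231.41465445] [ 189  212   39   40 1201] [0.437  0.1724 0.008 ]
white [125.06157635 194.44827586] [ 106  175   39   40 1218] [0.5214 0.3641 0.008 ]
red [244.15083799 211.33938547] [231 194  31  39 716] [ 0.4733 -0.1466  0.006 ]
blue [251.54634146 262.51219512] [236 251  32  24 615] [0.6382 0.0151 0.006 ]
green [341.59570312 245.94140625] [327 236  30  21 512] [0.439  0.1746 0.006 ]
white [393.85604113 294.718509  ] [377 281  35  28 778] [0.524  0.3662 0.006 ]
```

View pics/crop.png

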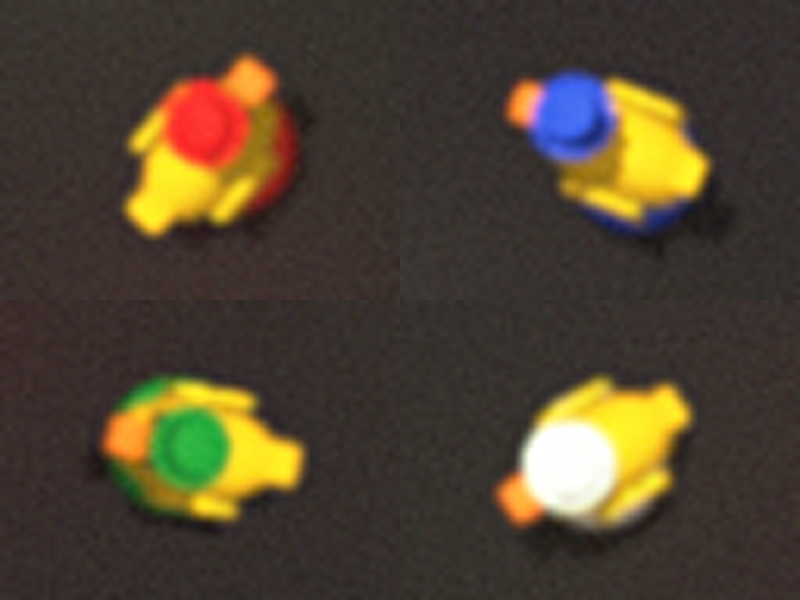

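The crop confirms hat and base colours for all four: red, blue, green and white. Wing centres and beak/tail points are readable in it, so I'll compute the poses.

Run:
```python
from h import *
s=r.snapshot("top")
C=dict(red=((157,262),(0,0),(148,132),(236,200),(207,120)),blue=((185,148),(400,0),(648,100),(603,198),(572,117)),
green=((417,269),(0,300),(215,397),(207,508),(188,447)),white=((280,222),(400,300),(578,400),(638,495),(570,465)))
for k,(c,o,a,b,h) in C.items():
    px=lambda p:((p[0]-o[0]+.5)/6.25-.5+c[0]-32,(p[1]-o[1]+.5)/6.25-.5+c[1]-24)
    A,B=[pix2w(s,px(p),.036)[:2] for p in(a,b)];H=pix2w(s,px(h),.069)[:2]
    m=(A+B)/2;d=B-A;n=np.array([-d[1],d[0]])/np.hypot(*d)
    if n@(H-m)<0:n=-n
    yaw=np.arctan2(n[1],n[0])
    print(k,m.round(4),"sep",np.hypot(*d).round(4),"yaw",np.degrees(yaw).round(1),"from hat",(H-.012*n).round(4), "haty", np.degrees(np.arctan2(*(H-m)[::-1])).round(1))
o=r.observe();w,x,y,z=o["tcp_rot"]
from scipy.spatial.transform import Rotation as R
print(R.from_quat([x,y,z,w]).as_matrix().round(3))
```

```text
red [0.3641 0.2825] sep 0.0395 yaw -36.6 from hat [0.371  0.2753] haty -40.9
blue [0.6232 0.213 ] sep 0.0388 yaw 66.6 from hat [0.622  0.2139] haty 73.0
green [ 0.353  -0.2934] sep 0.0389 yaw 84.7 from hat [ 0.3552 -0.2873] haty 79.6
white [0.4582 0.0075] sep 0.0394 yaw 122.2 from hat [0.4566 0.0101] haty 122.4
[[ 0.899  0.437 -0.   ]
 [ 0.437 -0.899  0.001]
 [-0.    -0.001 -1.   ]]
```

send_rows([
  [0,0,0,0.0274,-0.0338,0,1],
  [0,0,0,0.0274,-0.0338,0,1],
  [0,0,0,0.0274,-0.0338,0,1],
  [0,0,0,0.0274,-0.0338,0,1],
  [0,0,0,0.0274,-0.0338,0,1],
  [0,0,0,0.0274,-0.0338,0,1],
  [0,0,0,0.0274,-0.0338,0,1],
  [0,0,-8.4,0,0,0,1],
  [0,0,-8.4,0,0,0,1],
  [0,0,-8.4,0,0,0,1],
  [0,0,-8.4,0,0,0,1],
  [0,0,-8.4,0,0,0,1],
])

```text
time: 1.45
eef_pos: [0.3533, -0.2878, 0.2146]
tcp_rot: [0.0, 0.828, 0.561, -0.0]
wrist_force: [0.1, 0.1, 0.3]
width: 0.0918
finger_force: 0.0
```

send_rows([
  [0,0,-8.4,0,0,0,1],
  [0,0,-8.4,0,0,0,1],
  [0,0,0,0,0,0,1],
  [0,0,0,0,0,0,1],
])

```text
time: 1.85
eef_pos: [0.3532, -0.2879, 0.2146]
tcp_rot: [0.0, 0.74, 0.673, -0.0]
wrist_force: [0.1, -0.3, -0.7]
width: 0.0917
finger_force: 0.0
```

```bash
cat >> h.py <<'E'
from scipy.spatial.transform import Rotation as Ro
def rel(x,y,z,yaw=None):
    o=r.observe();w,a,b,c=o["tcp_rot"];M=Ro.from_quat([a,b,c,w]).as_matrix()
    cur=np.degrees(np.arctan2(M[1,0],M[0,0]))
    d=M.T@(np.array([x,y,z])-o["eef_pos"])
    print("t",o["time"],"pos",o["eef_pos"].round(4),"yaw",cur.round(1),"delta tool",d.round(4),
      "az", None if yaw is None else round((cur-yaw+90)%180-90,1),"tilt",np.degrees(np.arccos(-M[2,2])).round(2),"w",round(o["width"],4),"F",o["wrist_force"].round(1))
    return d
def wrist(name,pts):
    s=r.snapshot("wrist");f=s["frame"].copy()
    cv2.imwrite("pics/"+name+".png",f[:,:,::-1])
    for p in pts: print(p,w2pix(s,p).round(1))
    return s
E
python3 - <<'E'
from h import *
rel(.353,-.288,.1,84.7)
s=wrist("w1",[[.353,-.293,.036],[.355,-.288,.069]]);print(s["camera_from_world"].round(3))
E
```

```text
t 1.85 pos [ 0.3532 -0.2879  0.2146] yaw 84.5 delta tool [-1.000e-04 -2.000e-04  1.146e-01] az -0.2 tilt 0.01 w 0.0917 F [ 0.1 -0.3 -0.7]
[0.353, -0.293, 0.036] [[275.7 190. ]]
[0.355, -0.288, 0.069] [[277.3 192.4]]
[[ 0.995 -0.096 -0.001 -0.379]
 [-0.092 -0.959  0.269 -0.275]
 [-0.026 -0.267 -0.963  0.323]
 [ 0.     0.     0.     1.   ]]
```

View pics/w1.png

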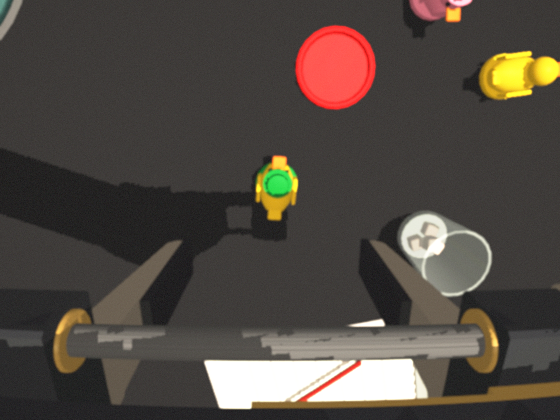

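Wrist view: the green duck is at (277,188), beak up, aligned with the fingers, with nothing in the finger paths. The red dish is at (336,67) and the tumbler at (440,245). I'll check the wing-to-base offset once from the base discs.

Run:
```python
from h import *
s=r.snapshot("top")
for k,c,o,p in(("green",(417,269),(0,300),(175,447)),("red",(157,262),(0,0),(228,145)),("blue",(185,148),(400,0),(635,160)),("white",(280,222),(400,300),(595,460))):
    print(k,pix2w(s,((p[0]-o[0]+.5)/6.25-.5+c[0]-32,(p[1]-o[1]+.5)/6.25-.5+c[1]-24),.007).round(4))
f=s["frame"]
```

```text
green [ 0.3538 -0.2891  0.007 ]
red [0.3707 0.2776 0.007 ]
blue [0.6258 0.2156 0.007 ]
white [0.4556 0.0122 0.007 ]
```

send_rows([
  [0,0,0,-0.003,0,0.04,1],
  [0,0,0,0,0,0.04,1],
  [0,0,0,0,0,0.04,1],
  [0,0,0,0,0,0,1],
])

```text
time: 2.35
eef_pos: [0.35, -0.2885, 0.0906]
tcp_rot: [-0.005, 0.739, 0.673, -0.001]
wrist_force: [-0.6, 0.0, 0.3]
width: 0.0919
finger_force: 0.0
```

Run:
```python
from h import *
rel(.353,-.291,.012,84.7)
wrist("w2",[[.353,-.291,.036]])
```

```text
t 2.35 pos [ 0.35   -0.2885  0.0906] yaw 84.7 delta tool [-0.0027  0.0039  0.0786] az -0.0 tilt 0.57 w 0.0919 F [-0.6  0.   0.3]
[0.353, -0.291, 0.036] [[280.7 225.8]]
```

View pics/w2.png

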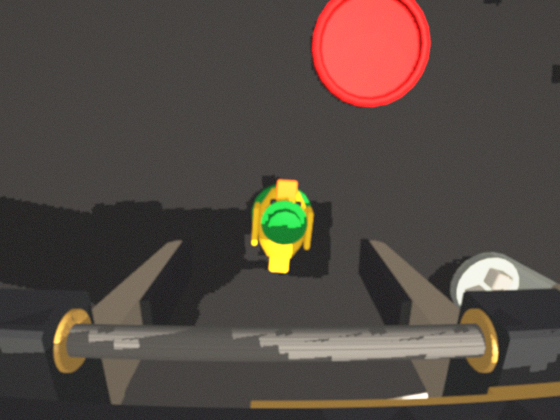

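The duck is centred at (283,227), with the wings clear between the fingers. Descending.

send_rows([
  [0,0,0,-0.002,0.004,0,1],
  [0,0,0,0,0,0.026,1],
  [0,0,0,0,0,0.026,1],
  [0,0,0,0,0,0.026,1],
  [0,0,0,0,0,0,1],
])

```text
time: 2.9
eef_pos: [0.3569, -0.2934, 0.0164]
tcp_rot: [-0.0, 0.739, 0.674, -0.0]
wrist_force: [-0.1, 0.6, -0.3]
width: 0.0918
finger_force: 0.0
```

Run:
```python
from h import *
rel(.353,-.290,.012,84.7)
```

```text
t 2.9 pos [ 0.3569 -0.2934  0.0164] yaw 84.7 delta tool [ 0.003  -0.0042  0.0044] az 0.0 tilt 0.06 w 0.0918 F [-0.1  0.6 -0.3]
```

send_rows([
  [0,0,0,0.003,-0.004,0.004,1],
  [0,0,0,0,0,0,1],
  [0,0,0,0,0,0,-1],
  [0,0,0,0,0,0,-1],
  [0,0,0,0,0,0,-1],
  [0,0,0,0,0,0,-1],
  [0,0,0,0,0,0,-1],
  [0,0,0,0,0,0,-1],
], grip_force=15)

```text
time: 3.7
eef_pos: [0.3531, -0.2899, 0.0126]
tcp_rot: [-0.0, 0.739, 0.674, -0.0]
wrist_force: [-0.6, 0.1, -0.3]
width: 0.0458
finger_force: 0.0
```

send_rows([
  [0,0,0,0,0,0,-1],
  [0,0,0,0,0,0,-1],
  [0,0,0,0,0,-0.03,-1],
  [0,0,0,0,0,-0.04,-1],
  [0,0,0,0,0,-0.04,-1],
  [0,0,0,0,0,0,-1],
  [0,0,0,0,0,0,-1],
])

```text
time: 4.4
eef_pos: [0.3532, -0.2902, 0.1231]
tcp_rot: [0.001, 0.739, 0.674, -0.0]
wrist_force: [-0.8, -0.6, -1.3]
width: 0.0431
finger_force: 14.8
```

Run:
```python
from h import *
rel(.437,.1724,.1,84.7)
```

```text
t 4.4 pos [ 0.3532 -0.2902  0.1231] yaw 84.7 delta tool [0.4683 0.0409 0.0225] az 0.0 tilt 0.1 w 0.0431 F [-0.8 -0.6 -1.3]
```

send_rows([
  [0,0,0,0,0.041,0,-1],
  [0,0,0,0.0468,0,0,-1],
  [0,0,0,0.0468,0,0,-1],
  [0,0,0,0.0468,0,0,-1],
  [0,0,0,0.0468,0,0,-1],
  [0,0,0,0.0468,0,0,-1],
  [0,0,0,0.0468,0,0,-1],
  [0,0,0,0.0468,0,0,-1],
  [0,0,0,0.0468,0,0,-1],
  [0,0,0,0.0468,0,0,-1],
  [0,0,0,0.0468,0,0,-1],
  [0,0,0,0,0,0,-1],
])

```text
time: 5.6
eef_pos: [0.4354, 0.1792, 0.1212]
tcp_rot: [-0.002, 0.735, 0.678, 0.001]
wrist_force: [-0.4, -0.9, -1.1]
width: 0.0428
finger_force: 14.8
```

send_rows([
  [0,0,0,0,0,0.03,-1],
  [0,0,0,0,0,0.03,-1],
  [0,0,0,0,0,0,-1],
  [0,0,0,0,0,0,-1],
  [0,0,0,0,0,0,-1],
])

```text
time: 6.1
eef_pos: [0.4373, 0.1724, 0.0632]
tcp_rot: [0.0, 0.739, 0.674, 0.0]
wrist_force: [0.6, 0.5, 0.4]
width: 0.043
finger_force: 14.8
```

Run:
```python
from h import *
rel(.437,.1724,.016,84.7)
wrist("w3",[[.437,.1724,.008]])
```

```text
t 6.1 pos [0.4373 0.1724 0.0632] yaw 84.7 delta tool [-0.0001 -0.0003  0.0472] az 0.0 tilt 0.04 w 0.043 F [0.6 0.5 0.4]
[0.437, 0.1724, 0.008] [[274.9 222.1]]
```

View pics/w3.png

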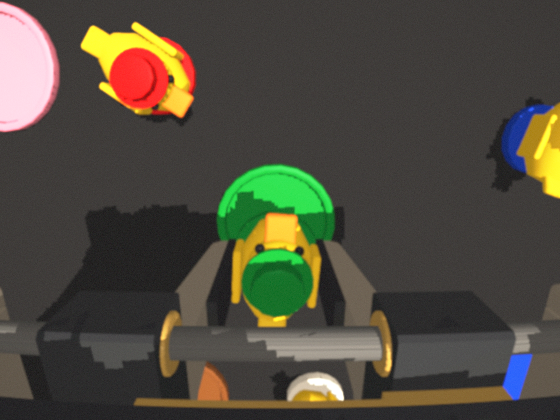

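The dish is centred at (276,222), matching the prediction. Lowering and releasing.

send_rows([
  [0,0,0,0,0,0.023,-1],
  [0,0,0,0,0,0.016,-1],
  [0,0,0,0,0,0.0075,-1],
  [0,0,0,0,0,0,-1],
  [0,0,0,0,0,0,-1],
  [0,0,0,0,0,0,0.6],
  [0,0,0,0,0,0,0.6],
  [0,0,0,0,0,0,0.6],
  [0,0,0,0,0,0,1],
  [0,0,0,0,0,0,1],
])

```text
time: 7.15
eef_pos: [0.4369, 0.1724, 0.0162]
tcp_rot: [0.0, 0.739, 0.674, 0.0]
wrist_force: [0.0, 0.9, 1.7]
width: 0.0807
finger_force: 0.0
```

send_rows([
  [0,0,0,0,0,-0.03,1],
  [0,0,0,0,0,-0.05,1],
  [0,0,0,0,0,-0.05,1],
  [0,0,0,0,0,-0.05,1],
  [0,0,0,0,0,0,1],
  [0,0,0,0,0,0,1],
])

```text
time: 7.75
eef_pos: [0.4374, 0.1723, 0.1972]
tcp_rot: [0.001, 0.739, 0.674, 0.001]
wrist_force: [-0.3, 0.2, -0.7]
width: 0.0913
finger_force: 0.0
```

Run:
```python
from h import *
rel(.368,.279,.2,143.4)
wrist("w4",[[.437,.1724,.008],[.368,.280,.036],[.368,.280,.007]])
```

```text
t 7.75 pos [0.4374 0.1723 0.1972] yaw 84.7 delta tool [ 0.0998 -0.0789 -0.003 ] az -58.7 tilt 0.16 w 0.0913 F [-0.3  0.2 -0.7]
[0.437, 0.1724, 0.008] [[274.6 183.3]]
[0.368, 0.28, 0.036] [[190.6  84.2]]
[0.368, 0.28, 0.007] [[197.5  86.5]]
```

View pics/w4.png

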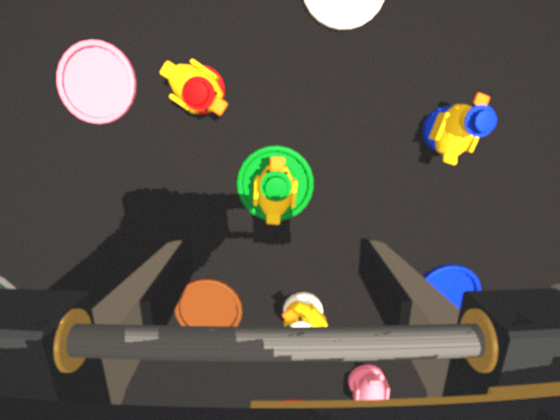

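The green duck stands flat in its dish at (275,185). The red duck's wing midpoint is at (191,86), as predicted. Going to the red duck at (0.368, 0.279), yaw about 141.

send_rows([
  [0,0,0,0.0333,-0.0263,0,1],
  [0,0,0,0.0333,-0.0263,0,1],
  [0,0,0,0.0333,-0.0263,0,1],
  [0,0,-8,0,0,0,1],
  [0,0,-8,0,0,0.02,1],
  [0,0,-8,0,0,0.02,1],
  [0,0,-8,0,0,0.02,1],
  [0,0,-8,0,0,0.02,1],
  [0,0,-8,0,0,0.02,1],
  [0,0,-8,0,0,0,1],
  [0,0,0,0,0,0,1],
  [0,0,0,0,0,0,1],
])

```text
time: 9.0
eef_pos: [0.3667, 0.2788, 0.095]
tcp_rot: [-0.001, 0.337, 0.941, -0.001]
wrist_force: [0.7, 1.0, 0.0]
width: 0.0919
finger_force: 0.0
```

Run:
```python
from h import *
rel(.368,.279,.0125,141)
wrist("w5",[[.368,.279,.036],[.368,.279,.007]])
```

```text
t 9.0 pos [0.3667 0.2788 0.095 ] yaw 140.6 delta tool [-0.001   0.0012  0.0825] az -0.4 tilt 0.15 w 0.0919 F [0.7 1.  0. ]
[0.368, 0.279, 0.036] [[278.5 222.5]]
[0.368, 0.279, 0.007] [[278.3 211.1]]
```

View pics/w5.png

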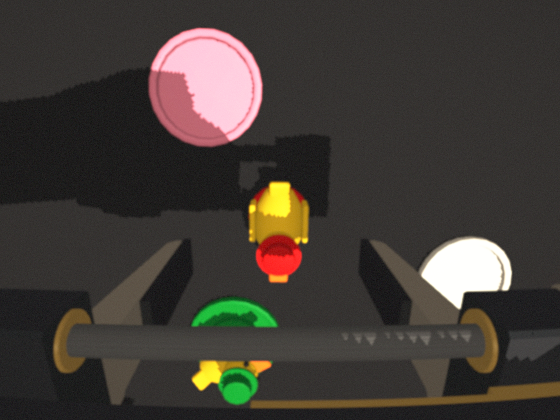

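The red duck is centred at (278,222), aligned between the fingers. Grasping.

send_rows([
  [0,0,0,0,0,0.03,1],
  [0,0,0,0,0,0.03,1],
  [0,0,0,0,0,0.0225,1],
  [0,0,0,0,0,0,1],
  [0,0,0,0,0,0,-1],
  [0,0,0,0,0,0,-1],
  [0,0,0,0,0,0,-1],
  [0,0,0,0,0,0,-1],
  [0,0,0,0,0,0,-1],
  [0,0,0,0,0,0,-1],
  [0,0,0,0,0,0,-1],
  [0,0,0,0,0,0,-1],
])

```text
time: 10.25
eef_pos: [0.3676, 0.2792, 0.0138]
tcp_rot: [0.0, 0.336, 0.942, 0.0]
wrist_force: [-0.9, -0.2, 4.3]
width: 0.0419
finger_force: 15.0
```

send_rows([
  [0,0,0,0,0,-0.03,-1],
  [0,0,0,0,0,-0.04,-1],
  [0,0,0,0,0,-0.04,-1],
  [0,0,0,0,0,0,-1],
  [0,0,0,0,0,0,-1],
  [0,0,0,0,0,0,-1],
])

```text
time: 10.85
eef_pos: [0.3668, 0.2783, 0.1224]
tcp_rot: [-0.001, 0.336, 0.942, -0.001]
wrist_force: [1.0, -0.3, -1.0]
width: 0.0418
finger_force: 15.0
```

Run:
```python
from h import *
rel(.40,.279,.123,141)
rel(.43,-.172,.123,141)
```

```text
t 10.85 pos [0.3668 0.2783 0.1224] yaw 140.7 delta tool [-0.0252  0.0215 -0.0006] az -0.3 tilt 0.12 w 0.0418 F [ 1.  -0.3 -1. ]
t 10.85 pos [0.3668 0.2783 0.1224] yaw 140.7 delta tool [-0.3339 -0.3086 -0.    ] az -0.3 tilt 0.12 w 0.0418 F [ 1.  -0.3 -1. ]
```

send_rows([
  [0,0,0,-0.0386,0.0317,-0.01,-1],
  [0,0,0,-0.0295,-0.034,0,-1],
  [0,0,0,-0.0295,-0.034,0,-1],
  [0,0,0,-0.0295,-0.034,0,-1],
  [0,0,0,-0.0295,-0.034,0,-1],
  [0,0,0,-0.0295,-0.034,0,-1],
  [0,0,0,-0.0295,-0.034,0,-1],
  [0,0,0,-0.0295,-0.034,0,-1],
  [0,0,0,-0.0295,-0.034,0,-1],
  [0,0,0,-0.0295,-0.034,0,-1],
  [0,0,0,-0.0295,-0.034,0,-1],
  [0,0,0,0,0,0,-1],
])

```text
time: 12.05
eef_pos: [0.4283, -0.1766, 0.1316]
tcp_rot: [-0.001, 0.34, 0.94, -0.001]
wrist_force: [0.3, -0.2, -0.1]
width: 0.0419
finger_force: 15.0
```

send_rows([
  [0,0,0,0,0,0.03,-1],
  [0,0,0,0,0,0.03,-1],
  [0,0,0,0,0,0,-1],
  [0,0,0,0,0,0,-1],
  [0,0,0,0,0,0,-1],
])

```text
time: 12.55
eef_pos: [0.4304, -0.1702, 0.0741]
tcp_rot: [0.0, 0.335, 0.942, 0.0]
wrist_force: [0.6, -0.4, -0.2]
width: 0.0419
finger_force: 15.0
```

Run:
```python
from h import *
rel(.429,-.172,.017,141)
s=wrist("w6",[[.429,-.172,.008]])
f=s["frame"].astype(int);m=((f[:,:,0]>110)&(f[:,:,1]<70)&(f[:,:,2]<70)).astype(np.uint8)
n,l,st,ce=cv2.connectedComponentsWithStats(m)
print([st[i] for i in range(1,n) if st[i,4]>200])
```

```text
t 12.55 pos [ 0.4304 -0.1702  0.0741] yaw 140.8 delta tool [ 0.     -0.0023  0.0571] az -0.2 tilt 0.05 w 0.0419 F [ 0.6 -0.4 -0.2]
[0.429, -0.172, 0.008] [[273.8 218.1]]
[array([ 214,  160,  115,   81, 6181], dtype=int32), array([ 243,  303,   66,   23, 1149], dtype=int32)]
```

View pics/w6.png

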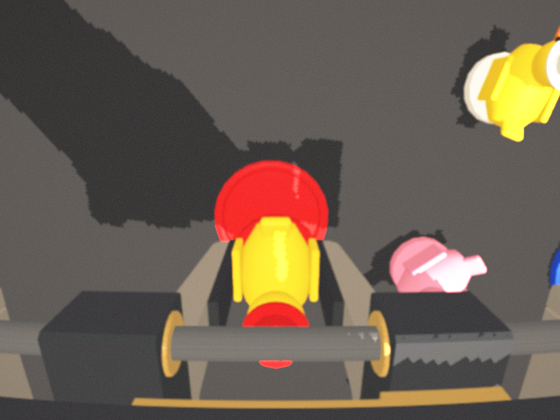

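The dish is centred at (271,217), within 2 mm of the prediction. The pink duck at (430,265) is clear. Lowering with a 3 mm correction.

send_rows([
  [0,0,0,0,-0.003,0.03,-1],
  [0,0,0,0,0,0.018,-1],
  [0,0,0,0,0,0.0095,-1],
  [0,0,0,0,0,0,-1],
  [0,0,0,0,0,0,-1],
  [0,0,0,0,0,0,0.5],
  [0,0,0,0,0,0,0.5],
  [0,0,0,0,0,0,0.5],
  [0,0,0,0,0,0,0.5],
])

```text
time: 13.5
eef_pos: [0.4279, -0.1731, 0.0161]
tcp_rot: [0.0, 0.336, 0.942, -0.0]
wrist_force: [0.0, -0.9, -0.4]
width: 0.0686
finger_force: 0.0
```

send_rows([
  [0,0,0,0,0,-0.03,0.5],
  [0,0,0,0,0,-0.05,1],
  [0,0,0,0,0,-0.05,1],
  [0,0,0,0,0,-0.05,1],
  [0,0,0,0,0,0,1],
  [0,0,0,0,0,0,1],
])

```text
time: 14.1
eef_pos: [0.4281, -0.1736, 0.1969]
tcp_rot: [0.001, 0.336, 0.942, -0.001]
wrist_force: [0.2, -0.1, -0.4]
width: 0.0916
finger_force: 0.0
```

Run:
```python
from h import *
rel(.457,.010,.1,122.2)
wrist("w7",[[.428,-.172,.008],[.457,.010,.036],[.457,.010,.007]])
```

```text
t 14.1 pos [ 0.4281 -0.1736  0.1969] yaw 140.7 delta tool [0.0942 0.1604 0.0966] az 18.5 tilt 0.17 w 0.0916 F [ 0.2 -0.1 -0.4]
[0.428, -0.172, 0.008] [[277.6 182.4]]
[0.457, 0.01, 0.036] [[444.6  93.5]]
[0.457, 0.01, 0.007] [[431.3  94.8]]
```

View pics/w7.png

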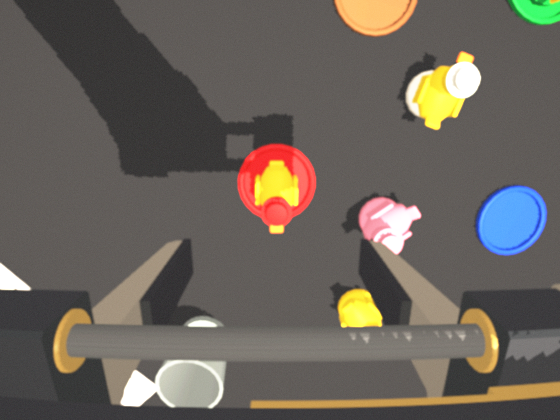

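The red duck stands in its dish at (277,185). The white duck's wing midpoint is at (441,95) and its base at (428,95), about 2.5 mm off the estimate, so I'll aim at (0.4555, 0.008).

send_rows([
  [0,0,0,0.0235,0.0395,0,1],
  [0,0,0,0.0235,0.0395,0,1],
  [0,0,0,0.0235,0.0395,0,1],
  [0,0,0,0.0235,0.0395,0,1],
  [0,0,6.2,0,0,0.02,1],
  [0,0,6.2,0,0,0.04,1],
  [0,0,6.2,0,0,0.04,1],
  [0,0,0,0,0,0,1],
  [0,0,0,0,0,0,1],
  [0,0,0,0,0,0,1],
])

```text
time: 15.15
eef_pos: [0.4558, 0.0091, 0.097]
tcp_rot: [0.001, 0.483, 0.876, 0.0]
wrist_force: [0.8, 0.3, 0.2]
width: 0.092
finger_force: 0.0
```

Run:
```python
from h import *
rel(.4555,.008,.0125,122.2)
wrist("w8",[[.4555,.008,.036],[.4555,.008,.007]])
```

```text
t 15.15 pos [0.4558 0.0091 0.097 ] yaw 122.3 delta tool [-0.0007 -0.001   0.0845] az 0.1 tilt 0.08 w 0.092 F [0.8 0.3 0.2]
[0.4555, 0.008, 0.036] [[275.2 220.9]]
[0.4555, 0.008, 0.007] [[275.1 209.7]]
```

View pics/w8.png

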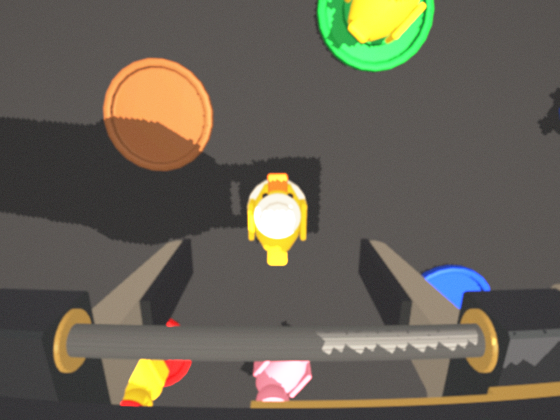

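The white duck is centred at (277,222). Grasping.

send_rows([
  [0,0,0,0,0,0.03,1],
  [0,0,0,0,0,0.03,1],
  [0,0,0,0,0,0.0245,1],
  [0,0,0,0,0,0,1],
  [0,0,0,0,0,0,-1],
  [0,0,0,0,0,0,-1],
  [0,0,0,0,0,0,-1],
  [0,0,0,0,0,0,-1],
  [0,0,0,0,0,0,-1],
  [0,0,0,0,0,0,-1],
  [0,0,0,0,0,0,-1],
  [0,0,0,0,0,0,-1],
])

```text
time: 16.4
eef_pos: [0.4554, 0.0089, 0.0116]
tcp_rot: [0.0, 0.484, 0.875, 0.0]
wrist_force: [0.1, 0.3, 3.7]
width: 0.0417
finger_force: 15.0
```

send_rows([
  [0,0,0,0,0,-0.03,-1],
  [0,0,0,0,0,-0.04,-1],
  [0,0,0,0,0,-0.05,-1],
  [0,0,0,0,0,0,-1],
  [0,0,0,0,0,0,-1],
  [0,0,0,0,0,0,-1],
])

```text
time: 17.0
eef_pos: [0.4539, 0.0084, 0.1303]
tcp_rot: [-0.001, 0.484, 0.875, -0.001]
wrist_force: [0.1, -0.0, -0.9]
width: 0.042
finger_force: 15.0
```

Run:
```python
from h import *
rel(.5225,.365,.123,122)
```

```text
t 17.0 pos [0.4539 0.0084 0.1303] yaw 122.1 delta tool [0.2655 0.2478 0.007 ] az 0.1 tilt 0.14 w 0.042 F [ 0.1 -0.  -0.9]
```

send_rows([
  [0,0,0,0.0295,0.0274,0,-1],
  [0,0,0,0.0295,0.0274,0,-1],
  [0,0,0,0.0295,0.0274,0,-1],
  [0,0,0,0.0295,0.0274,0,-1],
  [0,0,0,0.0295,0.0274,0,-1],
  [0,0,0,0.0295,0.0274,0,-1],
  [0,0,0,0.0295,0.0274,0,-1],
  [0,0,0,0.0295,0.0274,0,-1],
  [0,0,0,0.0295,0.0274,0,-1],
  [0,0,0,0,0,0,-1],
  [0,0,0,0,0,0.03,-1],
  [0,0,0,0,0,0.03,-1],
])

```text
time: 18.2
eef_pos: [0.5218, 0.3642, 0.0689]
tcp_rot: [-0.0, 0.483, 0.875, -0.001]
wrist_force: [0.1, 0.3, -1.3]
width: 0.0418
finger_force: 15.0
```

send_rows([
  [0,0,0,0,0,0,-1],
  [0,0,0,0,0,0,-1],
  [0,0,0,0,0,0,-1],
])

```text
time: 18.5
eef_pos: [0.523, 0.3652, 0.0723]
tcp_rot: [0.0, 0.484, 0.875, 0.001]
wrist_force: [0.2, -0.1, -0.4]
width: 0.0419
finger_force: 15.0
```

Run:
```python
from h import *
rel(.5225,.365,.016,122)
s=wrist("w9",[[.5225,.365,.008]])
f=s["frame"].astype(int);m=((f.min(2)>120)).astype(np.uint8)
n,l,st,ce=cv2.connectedComponentsWithStats(m)
print([st[i] for i in range(1,n) if st[i,4]>200])
```

```text
t 18.5 pos [0.523  0.3652 0.0723] yaw 122.1 delta tool [ 0.0001 -0.0006  0.0563] az 0.1 tilt 0.07 w 0.0419 F [ 0.2 -0.1 -0.4]
[0.5225, 0.365, 0.008] [[275.7 218.4]]
[array([ 520,   52,   40,  209, 3717], dtype=int32), array([ 218,  162,  114,   80, 6227], dtype=int32), array([540, 230,  20,  55, 305], dtype=int32), array([ 238,  245,   75,   71, 4095], dtype=int32), array([310, 334,  69,  20, 937], dtype=int32)]
```

The dish box is centred at (275,218), matching. Lowering.

send_rows([
  [0,0,0,0,0,0.03,-1],
  [0,0,0,0,0,0.018,-1],
  [0,0,0,0,0,0.008,-1],
  [0,0,0,0,0,0,-1],
  [0,0,0,0,0,0,-1],
  [0,0,0,0,0,0,0.5],
  [0,0,0,0,0,0,0.5],
  [0,0,0,0,0,0,0.5],
  [0,0,0,0,0,0,0.5],
])

```text
time: 19.45
eef_pos: [0.5227, 0.3649, 0.0156]
tcp_rot: [0.0, 0.484, 0.875, 0.0]
wrist_force: [0.2, 0.2, 0.3]
width: 0.0685
finger_force: 0.0
```

send_rows([
  [0,0,0,0,0,-0.03,0.5],
  [0,0,0,0,0,-0.05,1],
  [0,0,0,0,0,-0.05,1],
  [0,0,0,0,0,-0.05,1],
  [0,0,0,0,0,0,1],
  [0,0,0,0,0,0,1],
])

```text
time: 20.05
eef_pos: [0.5232, 0.3651, 0.1969]
tcp_rot: [0.001, 0.484, 0.875, 0.001]
wrist_force: [-0.4, -0.5, -1.0]
width: 0.0915
finger_force: 0.0
```

Run:
```python
from h import *
rel(.624,.214,.1,66.6)
wrist("w10",[[.5225,.365,.008],[.624,.214,.036]])
```

```text
t 20.05 pos [0.5232 0.3651 0.1969] yaw 122.1 delta tool [-0.1815  0.0048  0.097 ] az 55.5 tilt 0.17 w 0.0915 F [-0.4 -0.5 -1. ]
[0.5225, 0.365, 0.008] [[275.1 183.2]]
[0.624, 0.214, 0.036] [[280.1 342. ]]
```

View pics/w10.png

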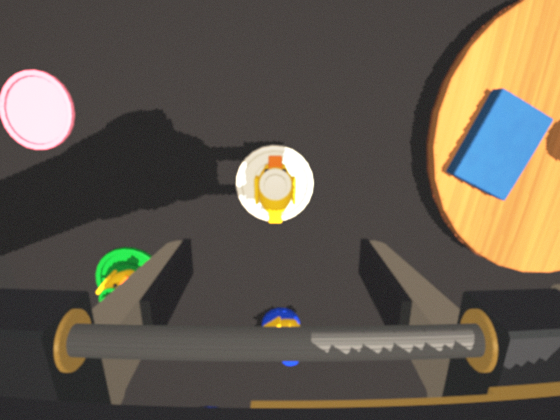

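The white duck stands in its dish at (275,185). On to the blue duck.

send_rows([
  [0,0,0,-0.0454,0.0012,0,1],
  [0,0,0,-0.0454,0.0012,0,1],
  [0,0,0,-0.0454,0.0012,0,1],
  [0,0,0,-0.0454,0.0012,0,1],
  [0,0,7.9,0,0,0,1],
  [0,0,7.9,0,0,0.02,1],
  [0,0,7.9,0,0,0.02,1],
  [0,0,7.9,0,0,0.02,1],
  [0,0,7.9,0,0,0.02,1],
  [0,0,7.9,0,0,0.02,1],
  [0,0,7.9,0,0,0,1],
  [0,0,0,0,0,0,1],
])

```text
time: 21.3
eef_pos: [0.6216, 0.2129, 0.0924]
tcp_rot: [-0.0, 0.835, 0.551, -0.002]
wrist_force: [-0.0, -0.1, -0.1]
width: 0.0918
finger_force: 0.0
```

send_rows([
  [0,0,0,0,0,0,1],
  [0,0,0,0,0,0,1],
])

```text
time: 21.5
eef_pos: [0.6231, 0.2136, 0.0951]
tcp_rot: [-0.0, 0.834, 0.552, -0.0]
wrist_force: [0.7, -0.1, 0.1]
width: 0.0918
finger_force: 0.0
```

Run:
```python
from h import *
rel(.624,.214,.0125,66.6)
wrist("w11",[[.624,.214,.036],[.624,.214,.007]])
```

```text
t 21.5 pos [0.6231 0.2136 0.0951] yaw 67.0 delta tool [0.0007 0.0007 0.0826] az 0.4 tilt 0.02 w 0.0918 F [ 0.7 -0.1  0.1]
[0.624, 0.214, 0.036] [[275.8 219.5]]
[0.624, 0.214, 0.007] [[275.8 208.3]]
```

View pics/w11.png

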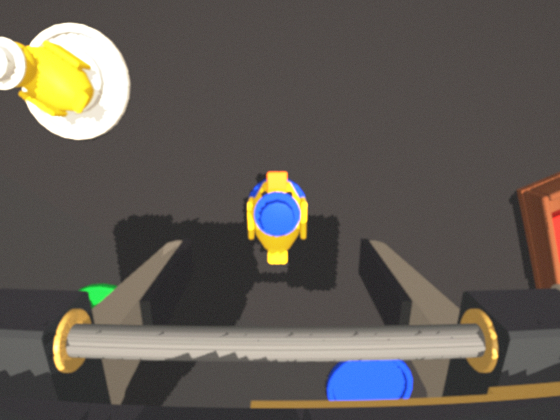

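The blue duck is centred at (277,219). Grasping.

send_rows([
  [0,0,0,0,0.001,0.03,1],
  [0,0,0,0,0,0.03,1],
  [0,0,0,0,0,0.0225,1],
  [0,0,0,0,0,0,1],
  [0,0,0,0,0,0,-1],
  [0,0,0,0,0,0,-1],
  [0,0,0,0,0,0,-1],
  [0,0,0,0,0,0,-1],
  [0,0,0,0,0,0,-1],
  [0,0,0,0,0,0,-1],
  [0,0,0,0,0,0,-1],
  [0,0,0,0,0,0,-1],
])

```text
time: 22.75
eef_pos: [0.6243, 0.2132, 0.0131]
tcp_rot: [0.0, 0.835, 0.551, 0.0]
wrist_force: [-1.8, 0.6, 2.3]
width: 0.0418
finger_force: 15.0
```

send_rows([
  [0,0,0,0,0,-0.03,-1],
  [0,0,0,0,0,-0.04,-1],
  [0,0,0,0,0,-0.05,-1],
  [0,0,0,0,0,0,-1],
  [0,0,0,0,0,0,-1],
  [0,0,0,0,0,0,-1],
  [0,0,0,0,0,0,-1],
])

```text
time: 23.45
eef_pos: [0.6231, 0.2126, 0.1308]
tcp_rot: [-0.0, 0.835, 0.551, -0.002]
wrist_force: [-0.2, -0.6, -0.1]
width: 0.0417
finger_force: 15.0
```

Run:
```python
from h import *
rel(.637,.014,.133,67)
```

```text
t 23.45 pos [0.6231 0.2126 0.1308] yaw 66.8 delta tool [-0.1771  0.0909 -0.002 ] az -0.2 tilt 0.2 w 0.0417 F [-0.2 -0.6 -0.1]
```

send_rows([
  [0,0,0,-0.0355,0.018,0,-1],
  [0,0,0,-0.0355,0.018,0,-1],
  [0,0,0,-0.0355,0.018,0,-1],
  [0,0,0,-0.0355,0.018,0,-1],
  [0,0,0,-0.0355,0.018,0,-1],
  [0,0,0,0,0,0,-1],
  [0,0,0,0,0,0.03,-1],
  [0,0,0,0,0,0.03,-1],
  [0,0,0,0,0,0,-1],
  [0,0,0,0,0,0,-1],
  [0,0,0,0,0,0,-1],
])

```text
time: 24.55
eef_pos: [0.638, 0.0154, 0.074]
tcp_rot: [0.0, 0.834, 0.551, 0.001]
wrist_force: [-1.9, -0.8, -0.2]
width: 0.0421
finger_force: 15.0
```

Run:
```python
from h import *
rel(.637,.014,.0165,67)
s=wrist("w12",[[.637,.014,.008]])
f=s["frame"].astype(int);m=((f[:,:,2]>110)&(f[:,:,0]<90)).astype(np.uint8)
n,l,st,ce=cv2.connectedComponentsWithStats(m)
print([st[i] for i in range(1,n) if st[i,4]>200])
```

```text
t 24.55 pos [0.638  0.0154 0.074 ] yaw 66.9 delta tool [-0.0017 -0.0005  0.0575] az -0.1 tilt 0.1 w 0.0421 F [-1.9 -0.8 -0.2]
[0.637, 0.014, 0.008] [[274.2 219.7]]
[array([ 218,  165,  116,   76, 3098], dtype=int32), array([ 240,  241,   70,   67, 3509], dtype=int32)]
```

send_rows([
  [0,0,0,-0.002,0,0.03,-1],
  [0,0,0,0,0,0.018,-1],
  [0,0,0,0,0,0.0095,-1],
  [0,0,0,0,0,0,-1],
  [0,0,0,0,0,0,-1],
  [0,0,0,0,0,0,0.5],
  [0,0,0,0,0,0,0.5],
  [0,0,0,0,0,0,0.5],
  [0,0,0,0,0,0,0.5],
])

```text
time: 25.5
eef_pos: [0.6365, 0.0127, 0.0156]
tcp_rot: [0.0, 0.835, 0.551, 0.0]
wrist_force: [-1.0, 0.2, 0.8]
width: 0.0687
finger_force: 0.0
```

send_rows([
  [0,0,0,0,0,-0.03,0.5],
  [0,0,0,0,0,-0.05,1],
  [0,0,0,0,0,-0.05,1],
  [0,0,0,0,0,-0.05,1],
  [0,0,0,0,0,-0.05,1],
  [0,0,0,0.03,0,-0.03,1],
  [0,0,0,0.03,0,0,1],
  [0,0,0,0,0,0,1],
  [0,0,0,0,0,0,1],
])

```text
time: 26.4
eef_pos: [0.6595, 0.0684, 0.275]
tcp_rot: [-0.0, 0.834, 0.551, -0.0]
wrist_force: [-0.5, -0.3, 0.2]
width: 0.0921
finger_force: 0.0
```

Run:
```python
from h import *
a=r.snapshot("wrist")["frame"];b=r.snapshot("scene")["frame"]
b=cv2.resize(b[130:340,170:450],(560,420),interpolation=cv2.INTER_CUBIC)
cv2.imwrite("pics/fin.png",cv2.resize(np.vstack([a,b])[:,:,::-1],(400,600),interpolation=cv2.INTER_AREA))
```

```text
(no output)
```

View pics/fin.png

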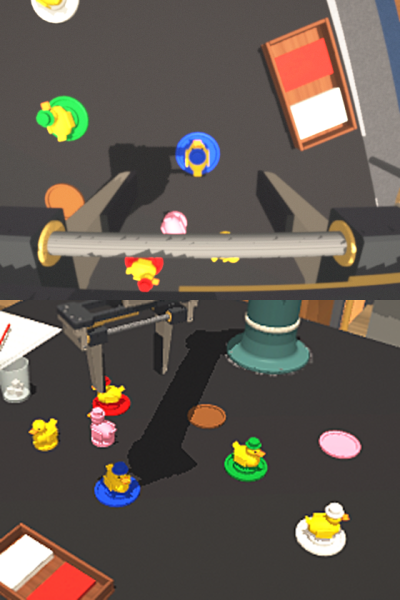

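All four hatted ducks stand upright in their own dishes: in the scene half, red (110,395), blue (118,480), green (245,460), white (322,525). The plain duck (44,433) and tumbler (15,380) are untouched.

```bash
python3 -c "
from bench import r
print(r.close_job())"
```

```text
the job is handed in; nothing more can be done
None
```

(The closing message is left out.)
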